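# Unscrew the tail cap of the clamped inspection torch

### The job

Two black inspection torches are clamped upright on the bench, one with its lens up and one with its lens down. Open the lens-down one: turn its screw cap anticlockwise, letting go and taking a fresh grip as needed, until it is loose after about a third of a turn, and lift the cap free. Then set the cap down gently in the shallow aluminium tray, flat on the tray's floor with its open side down.

Things in the scene. Friction and masses are not known exactly. Their poses are not given: they have to be found in the camera images.
- cap_center (a point): Centre (half-way up) of the loose black plastic screw cap on top of the lens-down torch: round, 54 mm across, 40 mm tall, z up along its axis, about 80 g. Its upper 17 mm is the solid, ribbed grip; the skirt below is 1 mm smaller and open underneath. Any grip direction will do; it turns with light friction, does not rise as it turns and has 1.5 mm play. To come off it must rise 30 mm.
- neck_top (a point): Centre of the top of the lens-down torch's neck, inside the cap, 124 mm above the bench, 2 mm above cap_center at the start. Torch fixed on a 100 mm square foot, barrel 51 mm across, lens head at the bottom. Two lugs hold the cap until it is turned anticlockwise (from above) by 90 to 108 degrees; a stop ends the turn at 131 to 146, still free to lift: 120 in all always frees it.
- lens_top (a point): Centre of the lens face of the other torch, a fixed bystander, 140 mm above the bench: lens head (72 mm in diameter) on top, 100 mm square wooden foot. It has no cap to open.
- tray_in (a point): Centre of the inner floor (5 mm above the bench) of the fixed shallow aluminium tray, 180 x 150 mm outside along its x and y, walls 5 mm thick, rim 20 mm above the bench. A cap standing on the floor has its centre 20 mm above this point. z up.

How it is judged:
By the outcome, as a careful person would: the job done as asked, in the order asked, and still so for the second after the job is handed in, with the robot touching nothing.
It also fails if it takes over 48 s, if anything falls off the work surface, if the arm or the gripper's body presses on something with over 40 N, if the wrist force passes 120 N, or if a joint passes its speed limit or range.

### The arm

A 7-joint arm with a two-finger parallel gripper is mounted at the origin on the work surface. World frame = base frame: x ahead of the robot, y to its left, z up, the work surface at z = 0. Lengths are in m, angles in rad, forces in N, time in s.
With the tool pointing down it reaches from about 0.4 to 0.85 m from the base axis. Payload 10.4 kg.
Tool frame: the origin (TCP) lies between the finger pads; the fingertips stand 11 mm ahead of it and the grasp point (between the pads) lies 8 mm behind it (tip_reach is the distance from the TCP to the fingertips, in m); z points along the fingers, y is the line along which they close (so a half turn about z gives the same grasp; the last joint's range is limited). The gripper opens to 85 mm and grips with 20 to 120 N. Pads are 22 mm wide; open, the fingers measure 114 mm over their backs; the gripper's body (76 mm by 85 mm) begins 54 mm behind the grasp point. The pads swing forward as they close: fully open they stand 13 mm farther back than shut.
Start: joints at [-1.353, 0.332, -0.065, 1.46, 0.022, 1.35, -0.088], TCP at [0.149, 0.607, 0.214] pointing down, gripper open.
Joint ranges: [-2.6, 2.6], [-0.5, 2.12], [-1.47, 1.34], [0.16, 2.42], [-1.27, 4.41], [0.06, 2.06], [-2.6, 2.6]. Speed limits (rad/s): [2.22, 2.22, 2.79, 2.79, 3.14, 3.14, 3.14].

### API

Orientations are given as a unit quaternion [x, y, z, w].
In Python, from workcell import * gives the robot as it stands.
- The arm moves only by the shell command python3 -m inch 'ROWS' [OPENING] [FORCE]. ROWS is JSON, a list of rows, each an object with "slide": the shift along the world's x, y, z in m, a list of three; "yaw": the turn about the world's z in rad. A call has 1 to 20 rows; each row is the pose to reach, as a shift and turn from the pose commanded when the call began; what a row does not reach only later rows make up. A row lasts 1/12 s, in which the tool goes at most 41.7 mm and 7.16 degrees, less where a joint would pass 70% of its speed; a pose out of reach is approached as far as the arm can. A call with a gripper value outside its range is refused whole. OPENING is the closure in counts, from 0 (fully open) to 255 (shut), set as the call begins (- or left out, the last holds). The fingers move at their own pace and stop on an object; FORCE is the grip in N (left out, the last holds). Time passes only in rows, so rows that repeat a pose let the fingers close. It gives the time, the measured TCP pose, the force, the opening and the grip force at its end, in the units of the state.
- get_obs(): the state, without advancing time (a new reading comes with each control period).
- camera(name): name is "side" or "top" or "wrist"; returns a dict with "frame" (384x512x3 uint8, red, green, blue), "fx", "fy", "cx", "cy" (pixels), "extrinsics" (4x4, takes a point from world to camera coordinates). Camera axes: x right, y down, z forward; pixel columns grow to the right and rows downward; lengths in m; the calibration is good to about 2 mm. A picture is of the moment at which its call begins. There is no depth.
- hand_in(): hands the job in; it is judged then, once.
The state is a dict: "clock": time; "joint_pos": joint angles; "joint_velocities": joint speeds; "tau": joint torques, N m; "position": TCP position; "ee_rot": TCP orientation; "ft_force": force on the tool from outside, world axes, zero at the start; "torque": the same for the moment, N m; "grip_width": opening from 0.0 (shut) to 1.0 (fully open); "grasp_force": force on a finger pad.
Only numpy, scipy, OpenCV 4.12 (cv2) and the standard library are available. Lean on these libraries where they do the work, as an engineer would, in place of code of your own. Each camera call takes 0.05 s, during which the arm holds its last target. There are 200 camera calls.

## Working session

There is one attempt and no reset: what is moved stays moved. The work goes in short steps, Python scripts to look and compute and a shell command to move; the robot and the scene stay as the last step left them, time stands still between calls to the robot, and variables do not carry over. Pictures are saved under pics/ and viewed, at most 10 in all, crops included, and the job is handed in when it is done.

```bash
mkdir -p pics; ls; python3 - <<'E'
from workcell import *
import cv2,numpy as np
for n in("top","side"):
    c=camera(n);cv2.imwrite(f"pics/{n}0.png",c["frame"][:,:,::-1])
    print(n,c["fx"],c["fy"],c["cx"],c["cy"]);print(np.round(c["extrinsics"],4).tolist())
o=get_obs();print({k:np.round(v,3).tolist() for k,v in o.items()})
E
```

```text
pics
top 354.682028560099 354.682028560099 257.3486115331854 185.6154023798936
[[-0.0223, -0.9997, -0.0036, -0.0029], [-0.9968, 0.0225, -0.0761, 0.5406], [0.0762, 0.0019, -0.9971, 0.9486], [0.0, 0.0, 0.0, 1.0]]
side 410.89834074975107 410.89834074975107 254.96312537321376 192.7964516894586
[[0.8472, -0.531, -0.0148, -0.4524], [-0.3921, -0.6064, -0.6918, 0.2966], [0.3584, 0.5919, -0.7219, 0.8965], [0.0, 0.0, 0.0, 1.0]]
{'clock': 0.1, 'joint_pos': [-1.353, 0.333, -0.065, 1.461, 0.022, 1.35, -0.088], 'joint_velocities': [-0.001, -0.001, -0.0, -0.003, 0.0, -0.002, 0.0], 'tau': [0.001, -62.674, 0.049, -39.243, 0.016, 0.007, 0.0], 'position': [0.149, 0.607, 0.213], 'ee_rot': [0.12, 0.993, -0.001, -0.0], 'ft_force': [0.352, 0.273, -0.042], 'torque': [-0.011, -0.017, -0.029], 'grasp_force': 0.0, 'grip_width': 1.003}
```

View pics/top0.png

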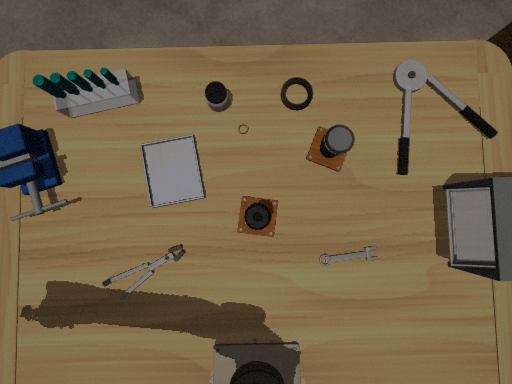

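View pics/side0.png

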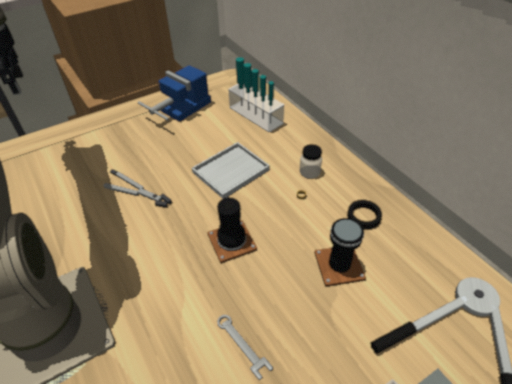

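The top view shows the lens-down torch near (258,215), the lens-up one near (339,139), and the tray near (173,171). The side view agrees: the capped torch is at (230,222) and the tray at (231,170).

```bash
cat > h.py <<'E'
from workcell import *
import cv2,numpy as np
def ray(c,u,v,z):
    E=c["extrinsics"];R=E[:3,:3];C=-R.T@E[:3,3]
    d=R.T@np.array([(u-c["cx"])/c["fx"],(v-c["cy"])/c["fy"],1]);return C+d*(z-C[2])/d[2]
def blobs(mask,lo):
    cs,_=cv2.findContours(mask.astype(np.uint8),cv2.RETR_EXTERNAL,cv2.CHAIN_APPROX_NONE)
    return [k for k in cs if cv2.contourArea(k)>lo]
def px(c,p):
    q=c["extrinsics"]@np.r_[p,1];return q[:2]/q[2]*[c["fx"],c["fy"]]+[c["cx"],c["cy"]]
E
python3 - <<'E'
from h import *
c=camera("top");f=c["frame"];g=f.max(2).astype(int);sp=g-f.min(2)
cv2.imwrite("pics/z.png",cv2.resize(f[180:250,220:300,::-1],None,fx=7,fy=7,interpolation=cv2.INTER_NEAREST))
for k in blobs((g>120)&(sp<25),800):
    r=cv2.minAreaRect(k);p=[ray(c,*q,.02) for q in cv2.boxPoints(r)];print("tray?",np.round(r[0]),np.round(r[1]),np.round(p,3).tolist())
for k in blobs((g<60)&(sp<25),80):
    (u,v),r=cv2.minEnclosingCircle(k);print("dark",u,v,r,np.round(ray(c,u,v,.142),3))
m=(f[:,:,0]>90)&(f[:,:,0]>2.0*f[:,:,2])&(f[:,:,1]<0.62*f[:,:,0])
for k in blobs(m,300):
    r=cv2.minAreaRect(k);print("foot",r,np.round(ray(c,*r[0],.01),3))
E
```

```text
tray? [171. 171.] [64. 53.] [[0.664, 0.309, 0.02], [0.688, 0.163, 0.02], [0.512, 0.132, 0.02], [0.488, 0.276, 0.02]]
tray? [419.  92.] [68. 67.] [[0.837, -0.345, 0.02], [0.923, -0.516, 0.02], [0.748, -0.594, 0.02], [0.664, -0.425, 0.02]]
dark 255.9947052001953 358.18682861328125 43.72736740112305 [ 0.133 -0.003  0.142]
dark 257.46875 215.9375 13.468995094299316 [ 0.459 -0.014  0.142]
dark 475.1733093261719 230.03993225097656 55.350975036621094 [ 0.414 -0.527  0.142]
dark 49.30434799194336 156.9130401611328 29.12226104736328 [0.612 0.484 0.142]
dark 333.8055419921875 141.05555725097656 17.641183853149414 [ 0.635 -0.202  0.142]
dark 30.0 165.0 42.72011947631836 [0.593 0.53  0.142]
dark 403.0 134.5569610595703 39.55706024169922 [ 0.647 -0.369  0.142]
dark 215.7058868408203 92.14705657958984 11.185275077819824 [0.762 0.081 0.142]
dark 462.0 106.0 43.60055923461914 [ 0.714 -0.516  0.142]
dark 296.0775146484375 93.5250015258789 16.28679656982422 [ 0.754 -0.115  0.142]
dark 60.71875 85.953125 18.965200424194336 [0.786 0.46  0.142]
dark 83.0 82.0 11.401854515075684 [0.795 0.406 0.142]
dark 98.5 79.5 9.924817085266113 [0.8   0.368 0.142]
dark 505.375 39.5 18.381900787353516 [ 0.878 -0.633  0.142]
foot ((257.2509460449219, 216.0762176513672), (35.35271072387695, 35.95629119873047), 7.431407928466797) [ 0.457 -0.013  0.01 ]
foot ((328.67828369140625, 148.5415496826172), (35.001953125, 33.86283874511719), 21.250507354736328) [ 0.64  -0.216  0.01 ]
```

View pics/z.png

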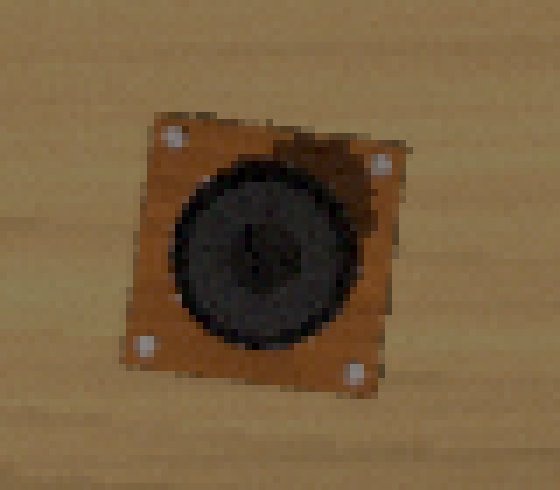

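The crop shows the grey cap top centred at about (258,216) in the full picture, with the black lens-head ring around it. That puts the cap near (0.459,-0.015) and the tray centre near (0.588,0.220). I'll move above the cap.

```bash
R='{"slide":[0.31,-0.622,0.08],"yaw":0}'; python3 -m inch '[{"slide":[0,0,0.03],"yaw":0},{"slide":[0.015,-0.03,0.06],"yaw":0},{"slide":[0.03,-0.06,0.08],"yaw":0},{"slide":[0.05,-0.1,0.08],"yaw":0},{"slide":[0.067,-0.135,0.08],"yaw":0},{"slide":[0.085,-0.17,0.08],"yaw":0},{"slide":[0.102,-0.205,0.08],"yaw":0},{"slide":[0.12,-0.24,0.08],"yaw":0},{"slide":[0.137,-0.275,0.08],"yaw":0},{"slide":[0.155,-0.31,0.08],"yaw":0},{"slide":[0.172,-0.345,0.08],"yaw":0},{"slide":[0.19,-0.38,0.08],"yaw":0},{"slide":[0.207,-0.415,0.08],"yaw":0},{"slide":[0.225,-0.45,0.08],"yaw":0},{"slide":[0.242,-0.485,0.08],"yaw":0},{"slide":[0.26,-0.52,0.08],"yaw":0},{"slide":[0.277,-0.555,0.08],"yaw":0},{"slide":[0.295,-0.59,0.08],"yaw":0},{"slide":[0.31,-0.622,0.08],"yaw":0},{"slide":[0.31,-0.622,0.08],"yaw":0}]' 0 40
python3 - <<'E'
from h import *
c=camera("wrist");cv2.imwrite("pics/w1.png",c["frame"][:,:,::-1]);E=c["extrinsics"]
o=get_obs();print(np.round(o["joint_pos"],3),o["position"],o["ee_rot"],-E[:3,:3].T@E[:3,3],px(c,[.459,-.015,.142]))
E
```

```text
clock: 1.82
position: [0.4604, -0.0219, 0.294]
ee_rot: [0.124, 0.992, -0.001, 0.001]
ft_force: [0.2, -0.5, -0.6]
grip_width: 0.997
grasp_force: 0.0
[-0.788 -0.135  0.67   1.772  0.084  1.476  1.193] [ 0.45956559 -0.01846214  0.29371139] [ 1.23217868e-01  9.92379616e-01 -2.27198930e-04  5.41198747e-05] [ 0.3927802  -0.00411778  0.45427358] [258.82019756 175.2518197 ]
```

View pics/w1.png

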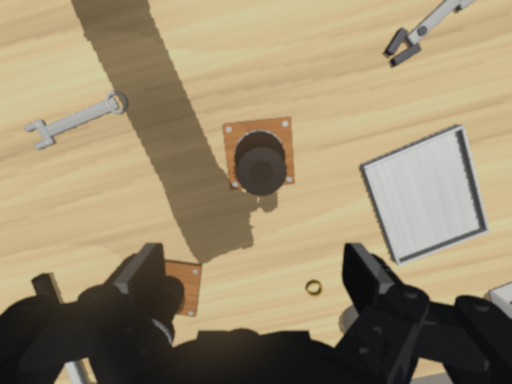

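The wrist view shows the cap top at about (260,171), close to the predicted (259,175). The tray is on the right at (425,195).

```bash
python3 - <<'E'
from h import *
c=camera("wrist");f=c["frame"];g=cv2.cvtColor(f,cv2.COLOR_RGB2GRAY)
g=cv2.convertScaleAbs(g,alpha=2.5)
cv2.imwrite("pics/w2.png",cv2.resize(g[105:205,205:310],None,fx=5.5,fy=5.5,interpolation=cv2.INTER_CUBIC))
h=cv2.HoughCircles(cv2.GaussianBlur(g,(3,3),1),cv2.HOUGH_GRADIENT,1,5,param1=80,param2=12,minRadius=18,maxRadius=32)
for u,v,r in h[0]:
    if 220<u<300 and 120<v<210: print(u,v,r,ray(c,u,v,.142))
d=c["extrinsics"]@[.459,-.015,.142,1];print("r exp",c["fx"]*.027/d[2])
m=(f.min(2)>120)&(np.ptp(f,2)<22)
for k in blobs(m,2000):
    r=cv2.minAreaRect(k);p=[ray(c,*q,.02) for q in cv2.boxPoints(r)];print("tray",np.round(r[0]),np.round(p,3).tolist(),np.mean(p,0))
E
```

```text
257.5 172.5 24.5 [ 0.45465156 -0.0121369   0.142     ]
257.5 158.5 25.4 [ 0.44011791 -0.00852441  0.142     ]
254.5 164.5 31.4 [ 0.44552373 -0.01313568  0.142     ]
259.5 179.5 30.2 [ 0.46258611 -0.01190022  0.142     ]
258.5 153.5 20.2 [ 0.43527364 -0.00624204  0.142     ]
261.5 169.5 29.1 [ 0.45254628 -0.00723669  0.142     ]
263.5 174.5 28.0 [ 0.45832706 -0.0064546   0.142     ]
253.5 175.5 25.7 [ 0.45676859 -0.01706449  0.142     ]
262.5 158.5 19.4 [ 0.4414058 -0.0034285  0.142    ]
r exp 25.248449751638958
tray [428. 197.] [[0.502, 0.129, 0.02], [0.484, 0.279, 0.02], [0.66, 0.326, 0.02], [0.686, 0.163, 0.02]] [0.58299307 0.22415249 0.02      ]
```

View pics/w2.png

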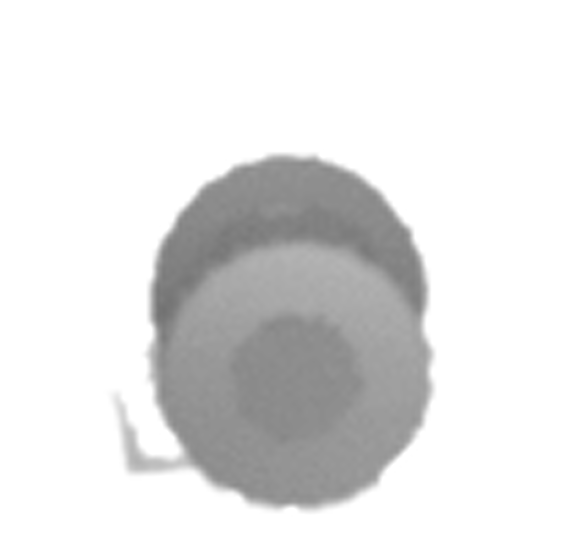

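The cap top fits a circle at (258.8,173) with radius 24.5 px, which gives (0.4555,-0.011). Averaged with the top view, the cap is at (0.457,-0.013). Next I pre-rotate by -90° and lower to just above it.

```bash
python3 -m inch '[{"slide":[0,0,-0.01],"yaw":-0.12},{"slide":[0,0,-0.02],"yaw":-0.24},{"slide":[0,0,-0.03],"yaw":-0.36},{"slide":[-0.002,0.002,-0.04],"yaw":-0.48},{"slide":[-0.002,0.002,-0.05],"yaw":-0.6},{"slide":[-0.002,0.002,-0.06],"yaw":-0.72},{"slide":[-0.002,0.002,-0.07],"yaw":-0.84},{"slide":[-0.002,0.002,-0.08],"yaw":-0.96},{"slide":[-0.002,0.002,-0.09],"yaw":-1.08},{"slide":[-0.002,0.002,-0.1],"yaw":-1.2},{"slide":[-0.002,0.002,-0.105],"yaw":-1.32},{"slide":[-0.002,0.002,-0.11],"yaw":-1.44},{"slide":[-0.002,0.002,-0.11],"yaw":-1.56},{"slide":[-0.002,0.002,-0.11],"yaw":-1.57},{"slide":[-0.002,0.002,-0.11],"yaw":-1.57},{"slide":[-0.002,0.002,-0.11],"yaw":-1.57}]'
python3 - <<'E'
from h import *
o=get_obs();print(np.round(o["joint_pos"],3))
E
```

```text
clock: 3.25
position: [0.457, -0.0123, 0.1838]
ee_rot: [0.785, 0.619, 0.0, -0.0]
ft_force: [1.4, 0.6, -0.4]
grip_width: 0.998
grasp_force: 0.0
[-0.685 -0.057  0.601  1.952  0.034  1.236 -0.331]
```

```bash
python3 -m inch '[{"slide":[0,0,-0.015],"yaw":0},{"slide":[0,0,-0.03],"yaw":0},{"slide":[0,0,-0.04],"yaw":0},{"slide":[0,0,-0.05],"yaw":0},{"slide":[0,0,-0.056],"yaw":0},{"slide":[0,0,-0.059],"yaw":0},{"slide":[0,0,-0.059],"yaw":0},{"slide":[0,0,-0.059],"yaw":0}]' 0 40 && python3 -m inch '[{"slide":[0,0,0],"yaw":0},{"slide":[0,0,0],"yaw":0},{"slide":[0,0,0],"yaw":0},{"slide":[0,0,0],"yaw":0},{"slide":[0,0,0],"yaw":0},{"slide":[0,0,0],"yaw":0},{"slide":[0,0,0],"yaw":0},{"slide":[0,0,0],"yaw":0}]' 255 40
```

```text
clock: 3.92
position: [0.4573, -0.013, 0.1251]
ee_rot: [0.787, 0.617, 0.0, 0.0]
ft_force: [0.5, 0.1, 0.4]
grip_width: 1.003
grasp_force: 0.0
clock: 4.58
position: [0.457, -0.013, 0.1247]
ee_rot: [0.787, 0.617, 0.0, 0.0]
ft_force: [-0.5, -0.7, 0.4]
grip_width: -0.002
grasp_force: 0.0
```

The gripper shut on nothing, so I'll look.

```bash
python3 - <<'E'
from h import *
a=camera("wrist");b=camera("side");t=camera("top")
s=b["frame"][130:300,130:330];s=cv2.resize(s,(400,340));w=cv2.resize(a["frame"],(400,300));tt=cv2.resize(t["frame"][130:290,180:380],(400,320))
im=np.zeros((600,800,3),np.uint8);im[:300,:400]=w;im[:320,400:]=tt;im[300:,:400]=s[:300]
cv2.imwrite("pics/m.png",im[:,:,::-1]);print(get_obs()["grip_width"],get_obs()["position"])
E
```

```text
-0.002875693080457486 [ 0.45703644 -0.01302874  0.12474149]
```

View pics/m.png

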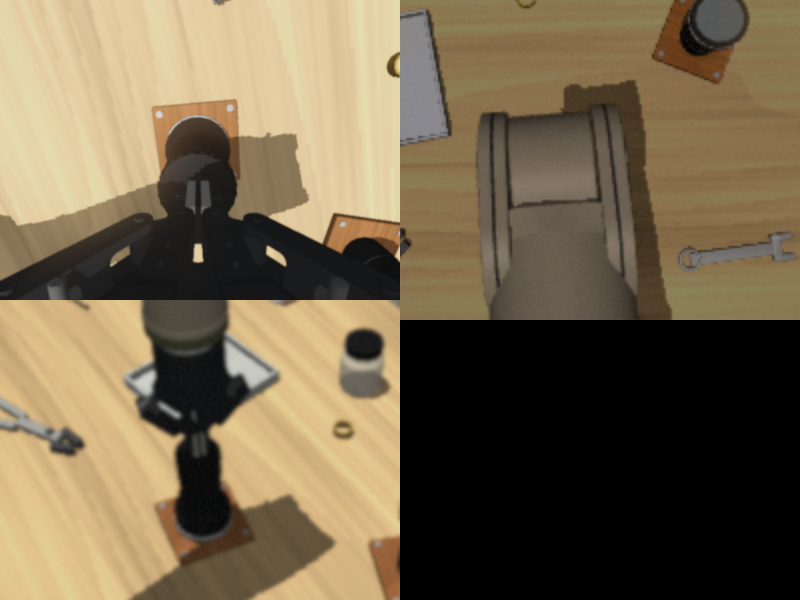

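The fingers are shut just above the cap top: in the wrist view the tips overlay the cap at about (198,185), with no contact force. I'll check the heights of the tips and the cap top.

```bash
python3 - <<'E'
from h import *
import workcell
print([n for n in dir(workcell) if not n.startswith('_')], getattr(workcell,'tip_reach',None))
a=camera("wrist");b=camera("side");p=get_obs()["position"]
for z in(.10,.114,.125,.135,.142,.15,.16): print(z,"wrist(400)",np.round(px(a,[*p[:2],z])*400/512),"side crop",np.round((px(b,[*p[:2],z])-130)*2+[0,300]))
s=cv2.convertScaleAbs(b["frame"][185:285,185:275],alpha=2.5)
s=cv2.resize(s,None,fx=5,fy=5,interpolation=cv2.INTER_CUBIC);cv2.imwrite("pics/m2.png",s[:,:,::-1])
E
```

```text
['MotionError', 'camera', 'get_obs', 'hand_in', 'tip_reach'] 0.011
0.1 wrist(400) [199. 172.] side crop [200. 473.]
0.114 wrist(400) [199. 178.] side crop [199. 465.]
0.125 wrist(400) [199. 183.] side crop [199. 459.]
0.135 wrist(400) [199. 189.] side crop [198. 453.]
0.142 wrist(400) [199. 194.] side crop [198. 449.]
0.15 wrist(400) [199. 199.] side crop [197. 444.]
0.16 wrist(400) [199. 207.] side crop [197. 438.]
```

View pics/m2.png

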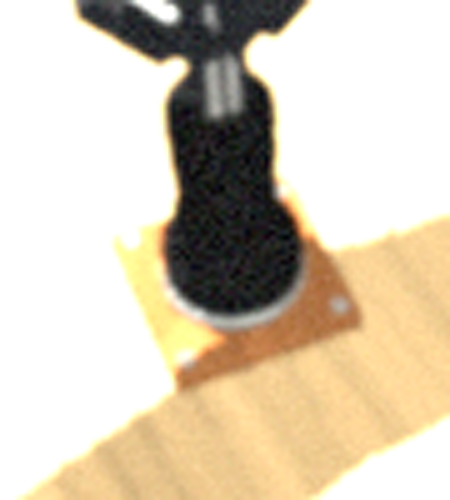

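```bash
python3 - <<'E'
from h import *
a=camera("wrist");b=camera("side")
def tri(pa,pb):
    P=[np.array([[c["fx"],0,c["cx"]],[0,c["fy"],c["cy"]],[0,0,1]])@c["extrinsics"][:3] for c in(a,b)]
    X=cv2.triangulatePoints(*P,np.float64(pa),np.float64(pb))[:,0];return X[:3]/X[3]
print("tip",tri([253.4,230.4],[229.4,208]))
E=a["extrinsics"];print("cam",-E[:3,:3].T@E[:3,3],"fwd",E[2,:3],a["fx"])
for z in(.10,.115,.13,.142): print(z,"r px",a["fx"]*.027/(E@[.457,-.013,z,1])[2])
g=a["frame"].max(2)
for r in (205,215,225,235,245): 
    x=np.where(g[r,150:360]<75)[0]+150;print(r,x.min(),x.max())
g=b["frame"].max(2)
for r in range(196,240,4):
    x=np.where(g[r,200:262]<80)[0]+200;print(r,x.min(),x.max())
print((b["extrinsics"]@[.457,-.013,.14,1])[2])
# finger pad (bright grey) bottoms
print(g[190:216,226:236])
E
```

```text
tip [ 0.45831182 -0.01015831  0.12621276]
cam [0.47279874 0.05451455 0.28515106] fwd [-0.06507808 -0.26403012 -0.96231644] 298.25147597017366
0.1 r px 40.8713102935989
0.115 r px 44.10235640564019
0.13 r px 47.88810951589922
0.142 r px 51.41917336574701
205 215 292
215 227 296
225 221 300
235 204 302
245 203 302
196 214 233
200 222 236
204 219 238
208 218 239
212 219 239
216 219 239
220 220 239
224 221 240
228 220 243
232 218 245
236 218 250
0.9515050959716644
[[ 32  43  40  24  20  19  20  15  24  23]
 [ 18  28  27  21  21  15  17  16  15  27]
 [ 19  21  19  15  17  19  20  19  25  58]
 [ 20  13  18  20  22  19  20  26  52 105]
 [ 15  21  17  22  20  18  22  38  85 151]
 [ 18  23  18  28  30  24  21  52 113 173]
 [ 23  29  31  36  45  43  33  54 117 176]
 [ 39  52  48  46  56  58  43  52 106 168]
 [ 51  63  57  47  59  65  55  43  87 144]
 [ 55  69  57  48  60  67  55  37  53  96]
 [ 56  67  60  49  60  68  55  33  28  46]
 [ 54  67  61  47  58  67  57  33  27  19]
 [ 51  69  61  52  57  67  56  34  18  14]
 [ 50  65  65  49  55  64  59  37  18  18]
 [ 44  63  64  55  53  64  59  37  22  17]
 [ 44  64  69  54  55  63  59  38  17  16]
 [ 46  65  67  56  50  56  55  34  18  16]
 [ 40  59  65  53  38  41  38  23  17  11]
 [ 29  40  45  36  22  21  25  18   6   9]
 [ 19  23  25  23   8  13  13  12  15   8]
 [ 15  15  13  12  11  12  16  10  11  14]
 [  4  12  20  15  15  17  17  12   8  14]
 [ 13  13   8  13  11   9  11  13  12  13]
 [ 11  11  15  18  15  12  14  15  16   6]
 [  8  13  10  11  13  14   9  15  12  13]
 [  9  11  15  11  11  11  17   7   9  19]]
```

The measurements don't agree well, so I'll test it physically: open, go 15 mm lower and close again, watching the width.

```bash
python3 -m inch '[{"slide":[0,0,0],"yaw":0},{"slide":[0,0,0],"yaw":0},{"slide":[0,0,0],"yaw":0},{"slide":[0,0,0],"yaw":0},{"slide":[0,0,0],"yaw":0},{"slide":[0,0,0],"yaw":0},{"slide":[0,0,0],"yaw":0},{"slide":[0,0,-0.004],"yaw":0},{"slide":[0,0,-0.008],"yaw":0},{"slide":[0,0,-0.012],"yaw":0},{"slide":[0,0,-0.015],"yaw":0},{"slide":[0,0,-0.015],"yaw":0},{"slide":[0,0,-0.015],"yaw":0}]' 0 40 && python3 -m inch '[{"slide":[0,0,0],"yaw":0},{"slide":[0,0,0],"yaw":0},{"slide":[0,0,0],"yaw":0},{"slide":[0,0,0],"yaw":0},{"slide":[0,0,0],"yaw":0}]' 255 40
```

```text
clock: 6.02
position: [0.4569, -0.0131, 0.1095]
ee_rot: [0.787, 0.617, -0.0, -0.0]
ft_force: [0.1, 0.3, 0.9]
grip_width: 1.001
grasp_force: 0.0
clock: 6.43
position: [0.4574, -0.013, 0.1103]
ee_rot: [0.787, 0.617, 0.0, 0.0]
ft_force: [-2.8, -0.3, 5.4]
grip_width: 0.612
grasp_force: 41.0
```

Now it holds something 52 mm wide at 41 N. I'll check how the pads sit on the cap.

```bash
python3 - <<'E'
from h import *
a=camera("wrist");b=camera("side")
w=cv2.resize(cv2.convertScaleAbs(a["frame"][140:360,150:360],alpha=2),(400,420),interpolation=cv2.INTER_CUBIC);s=cv2.resize(cv2.convertScaleAbs(b["frame"][170:275,180:280],alpha=2.5),(400,420),interpolation=cv2.INTER_CUBIC)
cv2.imwrite("pics/g1.png",np.hstack([w,s])[:,:,::-1])
E
```

```text
(no output)
```

View pics/g1.png

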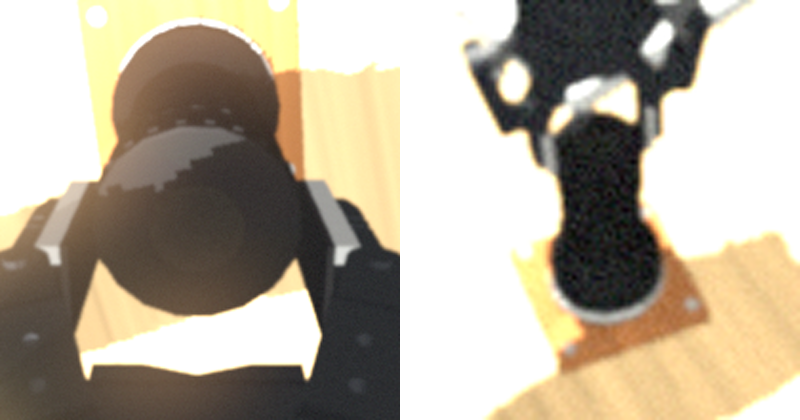

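The pads straddle the cap about 17 mm below its top, and the cap is centred between them. I'll turn anticlockwise by 125° in two calls, checking forces in between.

```bash
python3 -m inch '[{"slide":[0,0,0],"yaw":0.03},{"slide":[0,0,0],"yaw":0.09},{"slide":[0,0,0],"yaw":0.18},{"slide":[0,0,0],"yaw":0.27},{"slide":[0,0,0],"yaw":0.36},{"slide":[0,0,0],"yaw":0.45},{"slide":[0,0,0],"yaw":0.5},{"slide":[0,0,0],"yaw":0.5},{"slide":[0,0,0],"yaw":0.5}]'
python3 - <<'E'
from h import *
o=get_obs();print(o["torque"],o["joint_pos"])
E
```

```text
clock: 7.28
position: [0.4576, -0.0128, 0.1103]
ee_rot: [0.61, 0.792, 0.001, 0.0]
ft_force: [0.3, 1.2, 6.2]
grip_width: 0.61
grasp_force: 41.2
[0.09671243 0.09400697 0.02732468] [-0.65975979  0.03785607  0.60719348  2.04223565 -0.02511721  1.06709815
  0.21743321]
```

```bash
python3 -m inch '[{"slide":[0,0,0],"yaw":0.05},{"slide":[0,0,0],"yaw":0.15},{"slide":[0,0,0],"yaw":0.25},{"slide":[0,0,0],"yaw":0.35},{"slide":[0,0,0],"yaw":0.45},{"slide":[0,0,0],"yaw":0.55},{"slide":[0,0,0],"yaw":0.65},{"slide":[0,0,0],"yaw":0.75},{"slide":[0,0,0],"yaw":0.85},{"slide":[0,0,0],"yaw":0.95},{"slide":[0,0,0],"yaw":1.05},{"slide":[0,0,0],"yaw":1.15},{"slide":[0,0,0],"yaw":1.25},{"slide":[0,0,0],"yaw":1.35},{"slide":[0,0,0],"yaw":1.45},{"slide":[0,0,0],"yaw":1.55},{"slide":[0,0,0],"yaw":1.64},{"slide":[0,0,0],"yaw":1.69},{"slide":[0,0,0],"yaw":1.69},{"slide":[0,0,0],"yaw":1.69}]'
python3 -m inch '[{"slide":[0,0,0.001],"yaw":0},{"slide":[0,0,0.002],"yaw":0},{"slide":[0,0,0.003],"yaw":0},{"slide":[0,0,0.004],"yaw":0},{"slide":[0,0,0.004],"yaw":0}]'
python3 - <<'E'
from h import *
o=get_obs();print(o["torque"],o["joint_pos"])
E
```

```text
clock: 8.95
position: [0.4577, -0.013, 0.1103]
ee_rot: [-0.187, 0.982, 0.0, 0.001]
ft_force: [0.5, 0.2, 5.8]
grip_width: 0.614
grasp_force: 41.2
clock: 9.37
position: [0.457, -0.0131, 0.1138]
ee_rot: [-0.188, 0.982, 0.0, -0.0]
ft_force: [-0.4, -0.5, -1.9]
grip_width: 0.61
grasp_force: 41.9
[ 0.00934967 -0.00552979  0.03657425] [-0.61899564  0.03321939  0.56364196  2.03705401 -0.0201553   1.07668854
  1.90339464]
```

The cap lifted 3.5 mm with almost no resistance, so it is free. Lifting it clear.

```bash
python3 -m inch '[{"slide":[0,0,0.003],"yaw":0},{"slide":[0,0,0.008],"yaw":0},{"slide":[0,0,0.014],"yaw":0},{"slide":[0,0,0.02],"yaw":0},{"slide":[0,0,0.026],"yaw":0},{"slide":[0,0,0.032],"yaw":0},{"slide":[0,0,0.038],"yaw":0},{"slide":[0,0,0.046],"yaw":0},{"slide":[0,0,0.055],"yaw":0},{"slide":[0,0,0.064],"yaw":0},{"slide":[0,0,0.07],"yaw":0},{"slide":[0,0,0.07],"yaw":0},{"slide":[0,0,0.07],"yaw":0}]'
python3 - <<'E'
from h import *
a=camera("wrist");b=camera("side")
w=cv2.resize(a["frame"],(400,300));s=cv2.resize(cv2.convertScaleAbs(b["frame"][110:260,150:350],alpha=2),(400,300))
cv2.imwrite("pics/g2.png",np.hstack([w,s])[:,:,::-1])
E
```

```text
clock: 10.45
position: [0.4572, -0.0129, 0.184]
ee_rot: [-0.188, 0.982, 0.0, 0.0]
ft_force: [-0.1, -0.8, -0.7]
grip_width: 0.609
grasp_force: 42.0
```

View pics/g2.png

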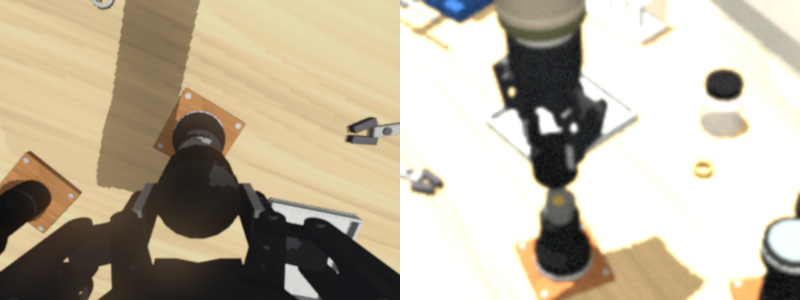

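The cap is off the neck and held between the pads, with the bare neck visible on the torch. I'll carry it above the tray, turning the fingers towards the tray's long axis.

```bash
python3 -m inch '[{"slide":[0.004,0.006,0],"yaw":-0.04},{"slide":[0.01,0.018,0],"yaw":-0.12},{"slide":[0.017,0.032,0],"yaw":-0.2},{"slide":[0.025,0.046,0],"yaw":-0.29},{"slide":[0.033,0.06,0],"yaw":-0.38},{"slide":[0.041,0.075,0],"yaw":-0.47},{"slide":[0.049,0.09,0],"yaw":-0.56},{"slide":[0.057,0.105,0],"yaw":-0.65},{"slide":[0.066,0.12,0],"yaw":-0.74},{"slide":[0.074,0.135,0],"yaw":-0.83},{"slide":[0.082,0.15,0],"yaw":-0.92},{"slide":[0.09,0.165,0],"yaw":-1.01},{"slide":[0.098,0.18,0],"yaw":-1.1},{"slide":[0.106,0.194,0],"yaw":-1.2},{"slide":[0.114,0.208,0],"yaw":-1.3},{"slide":[0.121,0.221,0],"yaw":-1.39},{"slide":[0.127,0.231,0],"yaw":-1.47},{"slide":[0.129,0.235,0],"yaw":-1.53},{"slide":[0.129,0.235,0],"yaw":-1.57},{"slide":[0.129,0.235,0],"yaw":-1.57}]'
python3 -m inch '[{"slide":[0,0,-0.015],"yaw":0},{"slide":[0,0,-0.03],"yaw":0},{"slide":[0,0,-0.05],"yaw":0},{"slide":[0,0,-0.07],"yaw":0},{"slide":[0,0,-0.09],"yaw":0},{"slide":[0,0,-0.11],"yaw":0},{"slide":[0,0,-0.125],"yaw":0},{"slide":[0,0,-0.135],"yaw":0},{"slide":[0,0,-0.14],"yaw":0},{"slide":[0,0,-0.14],"yaw":0},{"slide":[0,0,-0.14],"yaw":0},{"slide":[0,0,-0.14],"yaw":0}]'
python3 - <<'E'
from h import *
o=get_obs();a=camera("wrist");t=camera("top");b=camera("side")
print(o["joint_pos"])
w=cv2.resize(a["frame"],(400,300));s=cv2.resize(cv2.convertScaleAbs(b["frame"][90:240,150:350],alpha=1.6),(400,300))
cv2.imwrite("pics/g3.png",np.hstack([w,s])[:,:,::-1])
E
```

```text
clock: 12.22
position: [0.5857, 0.2223, 0.1826]
ee_rot: [0.561, 0.828, -0.001, -0.0]
ft_force: [-0.1, -1.0, -0.9]
grip_width: 0.609
grasp_force: 42.0
clock: 13.22
position: [0.5867, 0.2222, 0.0448]
ee_rot: [0.561, 0.828, 0.001, 0.0]
ft_force: [0.1, -0.6, -1.3]
grip_width: 0.61
grasp_force: 42.0
[-0.82164428  0.51556957  0.50335929  1.65946259 -0.28007023  1.03719275
  0.15015989]
```

View pics/g3.png

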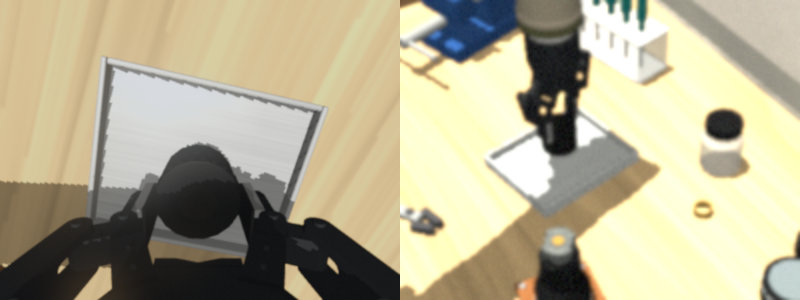

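The cap hangs over the middle of the tray, inside all four walls. I'll lower it carefully and watch the force.

```bash
python3 -m inch '[{"slide":[0,0,-0.006],"yaw":0},{"slide":[0,0,-0.012],"yaw":0},{"slide":[0,0,-0.017],"yaw":0},{"slide":[0,0,-0.021],"yaw":0},{"slide":[0,0,-0.024],"yaw":0},{"slide":[0,0,-0.026],"yaw":0},{"slide":[0,0,-0.026],"yaw":0},{"slide":[0,0,-0.026],"yaw":0}]'
for i in 1 2 3; do python3 -m inch '[{"slide":[0,0,-0.001],"yaw":0},{"slide":[0,0,-0.002],"yaw":0},{"slide":[0,0,-0.002],"yaw":0},{"slide":[0,0,-0.002],"yaw":0}]' | grep -E 'posi|ft_f'; done
```

```text
clock: 14.03
position: [0.5861, 0.222, 0.0177]
ee_rot: [0.561, 0.828, -0.0, 0.0]
ft_force: [0.1, 0.3, -0.7]
grip_width: 0.612
grasp_force: 42.0
position: [0.586, 0.222, 0.0158]
ft_force: [0.8, 0.5, -0.2]
position: [0.5861, 0.222, 0.0139]
ft_force: [-0.5, 0.9, 1.3]
position: [0.5862, 0.2221, 0.0137]
ft_force: [-10.0, -3.1, 21.1]
```

The cap touched down with its bottom at the floor height. I'll relax the press, open and retreat.

```bash
python3 -m inch '[{"slide":[0,0,0.001],"yaw":0},{"slide":[0,0,0.0015],"yaw":0},{"slide":[0,0,0.0015],"yaw":0},{"slide":[0,0,0.0015],"yaw":0}]' - 20 | grep -E 'posi|ft_f'
python3 -m inch '[{"slide":[0,0,0],"yaw":0},{"slide":[0,0,0],"yaw":0},{"slide":[0,0,0],"yaw":0},{"slide":[0,0,0],"yaw":0},{"slide":[0,0,0],"yaw":0},{"slide":[0,0,0],"yaw":0}]' 0
python3 -m inch '[{"slide":[0,0,0.005],"yaw":0},{"slide":[0,0,0.01],"yaw":0},{"slide":[0,0,0.02],"yaw":0},{"slide":[0,0,0.03],"yaw":0},{"slide":[0,0,0.05],"yaw":0},{"slide":[0,0,0.075],"yaw":0},{"slide":[0,0,0.1],"yaw":0},{"slide":[0,0,0.13],"yaw":0},{"slide":[0,0,0.15],"yaw":0},{"slide":[0,0,0.15],"yaw":0},{"slide":[0,0,0.15],"yaw":0}]'
python3 - <<'E'
from h import *
c=camera("wrist");f=c["frame"];cv2.imwrite("pics/end.png",f[:,:,::-1])
print(px(c,[.586,.222,.045]),px(c,[.586,.222,.005]),c["fx"]*.027/(c["extrinsics"]@[.586,.222,.045,1])[2])
for k in blobs((f.max(2)<70),600): print(cv2.boundingRect(k),cv2.contourArea(k))
E
```

```text
position: [0.5862, 0.2221, 0.0139]
ft_force: [-3.6, -1.2, 8.1]
clock: 15.87
position: [0.586, 0.222, 0.0131]
ee_rot: [0.561, 0.828, -0.0, 0.0]
ft_force: [0.1, 0.1, -0.1]
grip_width: 1.002
grasp_force: 0.0
clock: 16.78
position: [0.5869, 0.2222, 0.1655]
ee_rot: [0.561, 0.828, 0.002, 0.001]
ft_force: [-0.2, 0.6, -1.7]
grip_width: 0.999
grasp_force: 0.0
[252.29518738 185.31814749] [252.276919   176.57529807] 27.841250529992156
(0, 243, 512, 141) 37879.0
(231, 171, 48, 39) 1109.0
```

I have used up the picture views, so I'll check upright and position numerically.

```bash
python3 - <<'E'
from h import *
c=camera("wrist");f=c["frame"]
for th in(60,80,100):
    for k in blobs(f[:243].max(2)<th,400): print("w",th,cv2.boundingRect(k),cv2.minEnclosingCircle(k))
for h in(.045,.005): print([np.round(px(c,[.586+.027*np.cos(t),.222+.027*np.sin(t),h])).tolist() for t in(0,1.57,3.14,4.71)])
b=camera("side");g=b["frame"].max(2)
pts=np.array([px(b,[.586+.027*np.cos(t),.222+.027*np.sin(t),h]) for t in np.arange(0,6.28,.2) for h in(.005,.045)])
print("side exp bbox",pts.min(0),pts.max(0))
for k in blobs(g<60,100): print("s",cv2.boundingRect(k))
u0,v0=(pts.min(0)-6).astype(int);u1,v1=(pts.max(0)+6).astype(int)
for r in g[v0:v1:2,u0:u1]: print(''.join('#' if x<60 else '+' if x<110 else '.' for x in r))
print("wrist")
for r in f[140:236:4,200:310:2].max(2): print(''.join('#' if x<60 else '+' if x<100 else '.' for x in r))
E
```

```text
w 80 (227, 153, 53, 58) ((253.5, 181.55262756347656), 28.661972045898438)
w 100 (227, 153, 54, 59) ((253.49136352539062, 181.93089294433594), 29.280200958251953)
w 100 (20, 0, 49, 127) ((48.5, 63.0), 65.66020965576172)
[[279.0, 196.0], [264.0, 160.0], [227.0, 176.0], [243.0, 210.0]]
[[276.0, 186.0], [263.0, 154.0], [230.0, 168.0], [244.0, 199.0]]
side exp bbox [220.36621941 153.06093171] [239.3349183  175.30501881]
s (372, 323, 44, 31)
s (329, 238, 30, 35)
s (216, 211, 30, 38)
s (332, 201, 49, 43)
s (222, 155, 17, 20)
s (303, 145, 18, 15)
s (0, 65, 81, 294)
s (166, 54, 92, 72)
s (220, 0, 24, 13)
s (3, 0, 202, 15)
..................++++....++...
..............++++.............
..........++++.................
.......+++++...................
...+++++...++++#+++++..........
++++....++############+........
.......+################+......
.......+################+......
.......+################+......
.......+################+......
........#################+...++
........+################++++++
........+################++++++
..........+############++++++++
..............+++++++++++++++++
[... 714 characters left out ...]
++++++++++++++..............
..............++++++++++++++++++++++++++...............
..............+++++++++++++++++#++++++#+...............
................+++++++++++++#++######+................
................++++++++++++#########++................
..................+++##+###########+...................
.....................++########+++.....................
.......................................................
.......................................................
.......................................................
.......................................................
++.....................................................
++++++++++++...........................................
```

Both views match an upright cap standing at the tray centre: the side outline is as predicted, and the robot is clear of it.

```bash
python3 -c "
from workcell import *
print(hand_in())"
```

```text
the job is handed in; nothing more can be done
None
```

I turned the lens-down torch's cap about 125° anticlockwise, lifted it off and set it flat, open side down, near the centre of the tray, then handed the job in at about 17 s with the robot clear; my first grip closed above the cap, so I re-gripped 15 mm lower.

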